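Lock the price badge onto its T-headed stud

TASK

Fit the metal price badge onto the dark wooden display block so that customers cannot lift it off: tilt it to slip the oblong eye past the wide brass head of the stud, level it, then draw it back until its cross slot drops over the brass rib and it lies flat on the block, and let go. Work gently, pressing and pushing no harder than a light hand would, and leave the sweets on the counter where they are.

Things in the scene. Friction and masses are not known exactly. Their poses are not given: they have to be found in the camera images.
- badge: Loose price badge, ~160 g: flat steel plate 118 (x) x 44 (y) x 4 mm with a black upright panel on its tail. Origin: plate's underside at the centre of its oblong eye; x runs from eye to panel, z up. Plate spans x -28 to +90 mm. Starts flat on the counter, panel up, x within 0.5 rad of world x.
- eye (a point): centre of the oblong eye at the plate's upper face, (0, 0, 4) mm in the badge's frame. The eye is a through opening, x -20 to +20 mm, y -10 to +10 mm. As the badge is levelled, the eye's panel end clears the +x end of the stud's head only if its toe end stays within about 2 mm of the neck and the toe rim 2 to 4 mm off the block.
- slot (a point): centre of the cross slot at the plate's upper face, (53, 0, 4) mm in the badge's frame: a through opening, x 48 to 58 mm, y -10 to +10 mm, that drops over the block's rib
- panel (a point): middle of the top edge of the black panel, (80, 0, 46) mm in the badge's frame. The panel is the part to grip, from above, across its thickness: 8 mm thick (x), 60 mm wide (y), standing 42 mm above the plate
- block: Dark wooden block fixed to the counter, 20 mm high, with a brass edge strip, bearing a brass T-headed stud and a brass rib. Origin: on the counter under the stud's nominal place, z up, x towards the rib (within 0.4 rad of world x). Top spans x -60 to +100, y -40 to +40 mm. Fitted, badge and block axes agree, the badge's origin 20 mm above the block's. Over 22 N of contact on it is rough handling.
- stud_nominal (a point): on the block's top at its origin, (0, 0, 20) mm: nominal foot of the stud. Round neck 8 mm thick, 12 mm high, under a flat bar head 64 (x) x 14 (y) x 5 mm: underside 12, top 17 mm above the block. It is rigid, but clamped by hand in a slot: its real centre is up to 9.5 mm either way along x from this point, is not reported, and must be felt or seen.
- rib (a point): middle of the rib's top, (53, 0, 24) mm in the block's frame. The brass rib is 6 (x) x 14 (y) mm, 4 mm high above the block's top; it leaves 2 mm of play each way along x in the badge's slot
- toe (a point): middle of the badge's toe rim, at (-24, 0, 2) mm in the badge's frame, 4 mm beyond the end of the eye. The rim is 8 mm wide (x -28 to -20 mm). With the badge tilted toe down by about 0.5 rad it goes in under the -x end of the head until the eye's toe end meets the neck
- cloche: bystander: glass dome with truffles on a dark plate, 150 mm across, 128 mm high; origin under its centre
- jar: bystander: orange sweet jar with a brass cap, 68 mm across, 85 mm high; origin under its centre
- tin: bystander: white tin with a copper-coloured band, 64 mm across, 75 mm high; origin under its centre
- giftbox: bystander: dark brown gift box with a gold band, 75 x 110 x 40 mm; origin under its centre
Not all that is in view belongs to the job. Leave any pink look-alike of the badge alone. Leave any blue look-alike of the block alone.

How it is judged:
By the outcome, as a careful person would: the job done as asked, in the order asked, and still so for the second after the job is handed in, with the robot touching nothing.
It also fails if it takes over 56 s, if anything falls off the work surface, if the arm or the gripper's body presses on something with over 40 N, if the wrist force passes 120 N, or if a joint passes its speed limit or range.

ROBOT

A 7-joint arm with a two-finger parallel gripper is mounted at the origin on the work surface. World frame = base frame: x ahead of the robot, y to its left, z up, the work surface at z = 0. Lengths are in m, angles in degrees, forces in N, time in s.
With the tool pointing down it reaches from about 0.35 to 0.775 m from the base axis. Payload 3.1 kg.
Tool frame: the origin (TCP) lies midway between the tips of the shut fingers; the grasp point (between the pads) lies robot.grasp_offset behind it (robot.grasp_offset is the distance from the TCP to the grasp point, in m); z points along the fingers, y is the line along which they close (so a half turn about z gives the same grasp; the last joint's range is limited). The gripper opens to 85 mm and grips with 20 to 120 N. Pads are 22 mm wide; open, the fingers measure 114 mm over their backs; the gripper's body (76 mm by 85 mm) begins 54 mm behind the grasp point. The pads swing forward as they close: fully open they stand 13 mm farther back than shut.
Start: joints at [-77.389, 17.813, 0.802, 86.603, -0.252, 75.585, -1.558], TCP at [0.142, 0.531, 0.231] pointing down, gripper open.
Joint ranges: [-154.91, 154.91], [-16.99, 109.72], [-72.82, 74.43], [7.12, 147.25], [-82.49, 262.49], [11.32, 116.49], [-174.64, 174.64]. Speed limits (degrees/s): [159.86, 159.86, 180, 180, 180, 180, 180].

INTERFACE

Orientations are given as a 3x3 rotation matrix whose columns are the frame's x, y, z axes.
In Python, from workcell import robot, snapshot, order gives the robot as it stands.
- The arm moves only by the shell command python3 -m crank 'ROWS' [FORCE]. ROWS is a JSON list of rows, 1 to 8 of them, each an object with the fields finger_gap (the finger opening in m), pos (a list: dx, dy, dz in m), twist (a turn about the tool's z in degrees); a field left out counts as zero (the opening has to be given); each row shifts and turns the commanded pose from where the row before left it, along the tool's axes as they then stand; what a row does not reach is not made up. A row lasts 1/10 s, in which the tool goes at most 0.05 m and 8.59 degrees, less where a joint would pass 70% of its speed; a pose out of reach is approached as far as the arm can. The fingers move at their own pace and stop on an object; FORCE is the grip in N (left out, the last holds). Time passes only in rows, so rows that do not move let the fingers close. It prints the time, the measured TCP pose, the force, the opening and the grip force at its end. Input that does not fit is refused with a message, and nothing moves.
- robot.sense(): the state, without advancing time (a new reading comes with each control period).
- snapshot(name): name is "scene" or "side" or "wrist"; returns a dict with "image" (384x512x3 uint8, red, green, blue), "camera_matrix" (3x3 intrinsics, pixels), "dist" ([k1, k2, p1, p2, k3] as OpenCV has them; the pictures are not rectified), "R" (3x3) and "t" (3): a world point X has camera coordinates R X + t. Camera axes: x right, y down, z forward; pixel columns grow to the right and rows downward; lengths in m; the calibration is good to about 2 mm. A picture is of the moment at which its call begins. There is no depth.
- order.close_job(): hands the job in; it is judged then, once.
The state is a dict: "time": time; "joints": joint angles; "joint_velocities": joint speeds; "effort": joint torques, N m; "tcp_pos": TCP position; "tcp_rot": TCP orientation; "contact_force": force on the tool from outside, world axes, zero at the start; "wrist_torque": the same for the moment, N m; "width": finger opening in m; "finger_force": force on a finger pad.
Only numpy, scipy, OpenCV 4.12 (cv2) and the standard library are available. Lean on these libraries where they do the work, as an engineer would, in place of code of your own. Each camera call takes 0.05 s, during which the arm holds its last target. There are 200 camera calls.

## Working session

There is one attempt and no reset: what is moved stays moved. The work goes in short steps, Python scripts to look and compute and a shell command to move; the robot and the scene stay as the last step left them, time stands still between calls to the robot, and variables do not carry over. Pictures are saved under pics/ and viewed, at most 13 in all, crops included, and the job is handed in when it is done.

```bash
mkdir -p pics; ls; python3 - <<'E'
from workcell import robot, snapshot, order
import cv2,numpy as np
ims=[]
for n in ("scene","side"):
    s=snapshot(n); np.savez(n+".npz",**s); cv2.imwrite(f"pics/{n}0.png",cv2.cvtColor(s["image"],cv2.COLOR_RGB2BGR))
    print(n,s["camera_matrix"],s["dist"],-s["R"].T@s["t"])
print(robot.sense(),robot.grasp_offset)
E
```

```text
pics
scene [[478.41348986   0.         240.43638453]
 [  0.         478.41348986 195.4767647 ]
 [  0.           0.           1.        ]] [-0.14896322  0.          0.          0.          0.        ] [ 1.32178406 -0.13577328  0.93511489]
side [[365.17372765   0.         253.32172667]
 [  0.         365.17372765 196.34951735]
 [  0.           0.           1.        ]] [0.03324649 0.         0.         0.         0.        ] [0.21995826 0.57111777 0.63532265]
{'time': 0.1, 'joints': array([-77.39214135,  17.85737419,   0.80128385,  86.68296199,
        -0.25205691,  75.58333499,  -1.55900976]), 'joint_velocities': array([ 0.07003164, -0.05302153,  0.0820426 , -0.15687703, -0.07448907,
        0.03307129,  0.01340976]), 'effort': array([ 6.20778919e-04, -3.80853939e+01,  1.46525698e-01, -2.31244433e+01,
        1.22488366e-02,  8.07780947e-03, -5.81375204e-06]), 'tcp_pos': array([0.14213849, 0.53064427, 0.23031376]), 'tcp_rot': array([[-9.65958229e-01,  2.58697669e-01, -4.65083404e-04],
       [ 2.58698072e-01,  9.65956001e-01, -2.07630118e-03],
       [-8.78841697e-05, -2.12593639e-03, -9.99997736e-01]]), 'contact_force': array([ 1.2797697 ,  0.47627548, -0.02700242]), 'wrist_torque': array([-0.0140464 , -0.04994586, -0.0089329 ]), 'finger_force': 0.0, 'width': 0.08561460051373321} 0.0187
```

View pics/scene0.png

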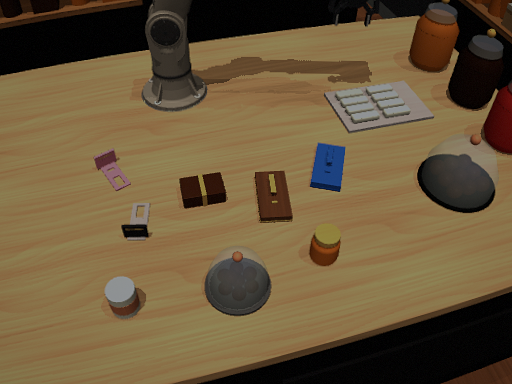

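View pics/side0.png

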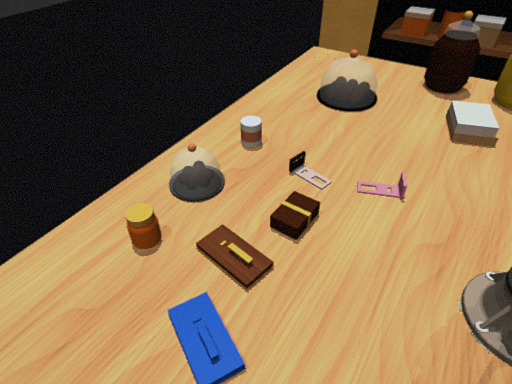

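The scene view shows the badge at about (138,220) with its black panel towards the camera, the block at (272,195), and the gift box at (202,190). The pink badge and blue block are decoys. The tool can't be tilted, so I plan to grip the panel by its side edges, which lets the badge pivot about its own y axis. First I need coarse positions.

```bash
cat > h.py <<'E'
import numpy as np, cv2
def ray(s,uv,z):
    """pixels (N,2) -> world points on plane z"""
    p=cv2.undistortPoints(np.array(uv,float).reshape(-1,1,2),s["camera_matrix"],s["dist"]).reshape(-1,2)
    R,t=s["R"],s["t"]; c=-R.T@t
    d=np.c_[p,np.ones(len(p))]@R
    return c+d*((z-c[2])/d[:,2])[:,None]
def proj(s,X):
    return cv2.projectPoints(np.array(X,float).reshape(-1,3),cv2.Rodrigues(s["R"])[0],s["t"],s["camera_matrix"],s["dist"])[0].reshape(-1,2)
def two(s1,u1,s2,u2):
    A=[];b=[]
    for s,u in((s1,u1),(s2,u2)):
        p=cv2.undistortPoints(np.array(u,float).reshape(1,1,2),s["camera_matrix"],s["dist"]).ravel()
        for k in(0,1): A.append(s["R"][k]-p[k]*s["R"][2]); b.append(p[k]*s["t"][2]-s["t"][k])
    return np.linalg.lstsq(np.array(A),np.array(b),rcond=None)[0]
E
python3 - <<'E'
from h import *
a=np.load("scene.npz");b=np.load("side.npz")
print("block side",ray(b,[(235,255)],.02),"scene",ray(a,[(272,194)],.02))
print("badge",ray(a,[(138,212),(135,235)],.004)); print("gift",ray(a,[(202,190)],.04))
A=cv2.resize(a["image"][150:250,100:300],None,fx=4,fy=4,interpolation=cv2.INTER_CUBIC)
cv2.imwrite("pics/c1.png",A[...,::-1])
B=cv2.resize(b["image"][145:290,190:335],None,fx=4,fy=4,interpolation=cv2.INTER_CUBIC)
cv2.imwrite("pics/c2.png",B[...,::-1])
E
```

```text
block side [[0.52953565 0.17307144 0.02      ]] scene [[0.5422645  0.16265561 0.02      ]]
badge [[ 0.49678927 -0.18148678  0.004     ]
 [ 0.56886433 -0.1982313   0.004     ]]
gift [[ 0.49873979 -0.01159615  0.04      ]]
```

View pics/c2.png

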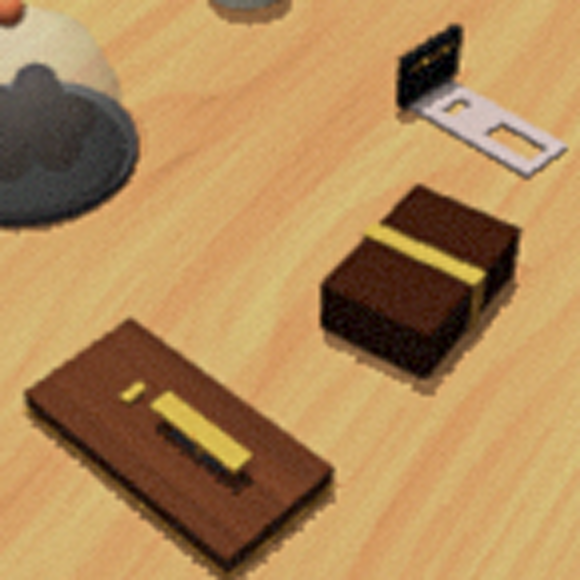

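```bash
python3 -m crank '[{"finger_gap":0.085, "pos":[-0.039, -0.027, 0]}, {"finger_gap":0.085, "pos":[-0.039, -0.027, 0]}, {"finger_gap":0.085, "pos":[-0.039, -0.027, 0]}, {"finger_gap":0.085, "pos":[-0.039, -0.027, 0]}, {"finger_gap":0.085, "pos":[-0.039, -0.027, 0]}, {"finger_gap":0.085, "pos":[-0.039, -0.027, 0]}, {"finger_gap":0.085, "pos":[-0.039, -0.027, 0]}, {"finger_gap":0.085, "pos":[-0.039, -0.027, 0]}]' 20; python3 -m crank '[{"finger_gap":0.085, "pos":[-0.039, -0.027, 0]}, {"finger_gap":0.085, "pos":[-0.039, -0.027, 0]}, {"finger_gap":0.085}]'
python3 - <<'E'
from workcell import snapshot
from h import *
s=snapshot("wrist"); np.savez("w1.npz",**s); print(-s["R"].T@s["t"],s["R"])
print(proj(s,[(0.53,0.17,.02)]))
cv2.imwrite("pics/w1.png",s["image"][...,::-1])
E
```

```text
time: 0.9
tcp_pos: [0.3884, 0.2401, 0.2311]
tcp_rot: [[-0.966, 0.259, -0.0], [0.259, 0.966, 0.0], [0.0, -0.0, -1.0]]
contact_force: [0.8, -0.7, -0.0]
width: 0.0846
finger_force: 0.0
time: 1.2
tcp_pos: [0.4533, 0.1613, 0.2313]
tcp_rot: [[-0.962, 0.272, 0.003], [0.272, 0.962, -0.005], [-0.004, -0.004, -1.0]]
contact_force: [-0.6, -0.4, 0.6]
width: 0.0856
finger_force: 0.0
[0.37286208 0.18556364 0.37382485] [[ 0.27342745  0.96188407 -0.00405748]
 [ 0.90969176 -0.25721582  0.32603823]
 [ 0.31256733 -0.09283886 -0.94534788]]
[[274.48636725 216.41147764]]
```

View pics/w1.png

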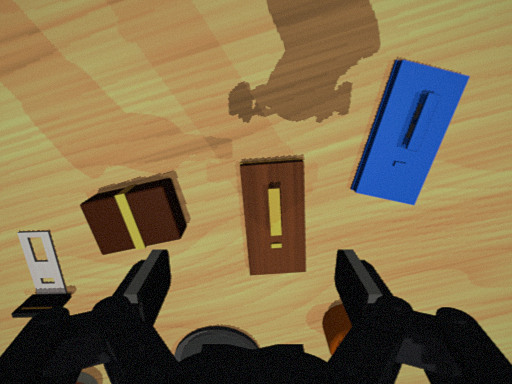

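The wrist view shows the block top spanning about (240,163) to (305,272), with the brass head at (275,212) and the rib at (277,245). The badge is at (45,260). Next I'll segment these.

```bash
python3 - <<'E'
from h import *
s=dict(np.load("w1.npz")); im=s["image"].astype(int)
r,g,b=im[...,0],im[...,1],im[...,2]
def rect(mask,box,z,tag):
    m=np.zeros(mask.shape,np.uint8);x0,y0,x1,y1=box;m[y0:y1,x0:x1]=mask[y0:y1,x0:x1]
    c=max(cv2.findContours(m,cv2.RETR_EXTERNAL,cv2.CHAIN_APPROX_NONE)[0],key=cv2.contourArea).reshape(-1,2)
    P=ray(s,c,z)[:,:2]
    q=cv2.minAreaRect((P*1000).astype(np.float32)); print(tag,np.round(q[0],1),np.round(q[1],1),round(q[2],1),len(c),"box px",c.min(0),c.max(0)); return P
print(im[215,255],im[165,270],im[212,275],im[245,277],im[250,55],im[250,40],im[303,30])
yel=(r>140)&(g>120)&(b<110)&(r-b>70)
top=((r<150)&(r>60)&(r-b>30))
rect(top|yel,(228,150,318,285),.02,"block")
rect(yel,(262,175,290,238),.037,"head"); rect(yel,(265,239,290,252),.024,"rib")
pl=(r>130)&(abs(r-b)<45)
rect(pl,(10,222,80,300),.004,"plate")
E
```

```text
[89 50 29] [90 51 30] [182 162  65] [186 173  71] [103  81  56] [174 148  90] [3 9 6]
block [538.3 167.1] [128.3 194.7] 74.3 468 box px [228 150] [317 284]
head [517.3 172.3] [13.4 62.9] 78.6 110 box px [268 189] [281 235]
rib [570.4 161.4] [13.6  4.6] 74.3 24 box px [271 244] [281 247]
plate [ 512.9 -178.3] [43.7 95.7] 76.2 168 box px [ 17 232] [ 63 288]
```

```bash
python3 -m crank '[{"finger_gap":0.085, "pos":[-0.02, -0.039, 0.004]}, {"finger_gap":0.085, "pos":[-0.02, -0.039, 0.004]}, {"finger_gap":0.085, "pos":[-0.02, -0.039, 0.004]}, {"finger_gap":0.085, "pos":[-0.02, -0.039, 0.004]}, {"finger_gap":0.085, "pos":[-0.02, -0.039, 0.004]}, {"finger_gap":0.085, "pos":[-0.02, -0.039, 0.004]}, {"finger_gap":0.085, "pos":[-0.02, -0.039, 0.004]}, {"finger_gap":0.085, "pos":[-0.02, -0.039, 0.004]}]'; python3 -m crank '[{"finger_gap":0.085}, {"finger_gap":0.085}, {"finger_gap":0.085}]'
python3 - <<'E'
from workcell import snapshot
from h import *
s=snapshot("wrist"); np.savez("w2.npz",**s)
cv2.imwrite("pics/w2.png",s["image"][...,::-1])
s=dict(np.load("w1.npz")); im=s["image"].astype(int)
r,g,b=im[...,0],im[...,1],im[...,2]
print(im[215,222:245].tolist()[::3],im[150:170:2,270].tolist())
m=((r<125)&(b<48)&(r>55)).astype(np.uint8); n=np.zeros_like(m); n[158:276,234:312]=m[158:276,234:312]
n=cv2.morphologyEx(n,cv2.MORPH_OPEN,np.ones((3,3)))
c=max(cv2.findContours(n,cv2.RETR_EXTERNAL,cv2.CHAIN_APPROX_NONE)[0],key=cv2.contourArea).reshape(-1,2)
print(cv2.minAreaRect((ray(s,c,.02)[:,:2]*1000).astype(np.float32)),c.min(0),c.max(0))
E
```

```text
time: 2.05
tcp_pos: [0.5234, -0.1723, 0.1986]
tcp_rot: [[-0.967, 0.256, -0.0], [0.256, 0.967, 0.002], [0.001, 0.002, -1.0]]
contact_force: [0.6, 0.1, 1.4]
width: 0.0852
finger_force: 0.0
time: 2.35
tcp_pos: [0.5233, -0.1703, 0.1988]
tcp_rot: [[-0.967, 0.255, -0.001], [0.255, 0.967, 0.002], [0.001, 0.002, -1.0]]
contact_force: [-0.3, 0.8, 0.5]
width: 0.0848
finger_force: 0.0
[[182, 156, 95], [183, 158, 97], [184, 157, 95], [186, 152, 98], [185, 145, 91], [189, 141, 89], [167, 123, 71], [174, 128, 78]] [[181, 145, 87], [187, 150, 92], [184, 150, 90], [168, 131, 80], [114, 85, 53], [94, 69, 29], [29, 15, 9], [78, 39, 12], [87, 48, 29], [85, 51, 28]]
((537.5659790039062, 167.695556640625), (79.16040802001953, 159.7936248779297), 78.3719482421875) [240 162] [304 274]
```

View pics/w2.png

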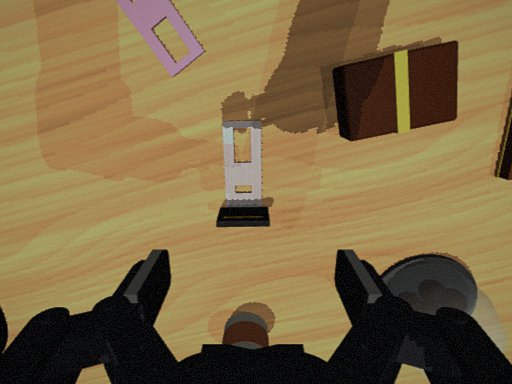

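```bash
python3 - <<'E'
from h import *
s=dict(np.load("w2.npz")); im=s["image"].astype(int)
r,g,b=im[...,0],im[...,1],im[...,2]
def rect(mask,box,z,tag):
    m=np.zeros(mask.shape,np.uint8);x0,y0,x1,y1=box;m[y0:y1,x0:x1]=mask[y0:y1,x0:x1]
    c=max(cv2.findContours(m,cv2.RETR_EXTERNAL,cv2.CHAIN_APPROX_NONE)[0],key=cv2.contourArea).reshape(-1,2)
    P=ray(s,c,z)[:,:2]
    q=cv2.minAreaRect((P*1000).astype(np.float32)); print(tag,np.round(q[0],1),np.round(q[1],1),round(q[2],1),c.min(0),c.max(0)); return P
rect((abs(r-b)<40)&(r>90),(212,112,275,206),.004,"plate")
k=(r<75)&(g<75)
P=rect(k,(205,190,285,232),.046,"panel@46")
ax=np.array([.2385+0,.971]); print(np.percentile(P@ax,[1,99]))
print(im[200:232:2,244].tolist())
E
```

```text
plate [ 517.3 -179.7] [ 44.5 102.2] 75.7 [222 121] [261 205]
panel@46 [ 562.6 -190.7] [58.9 26.3] 75.1 [216 204] [269 226]
[-0.07974922 -0.0228525 ]
[[87, 80, 77], [93, 87, 83], [97, 92, 89], [71, 67, 62], [0, 0, 0], [0, 8, 0], [15, 19, 8], [7, 10, 9], [46, 38, 4], [9, 1, 9], [17, 0, 11], [26, 26, 26], [28, 37, 33], [72, 62, 43], [179, 156, 97], [172, 137, 84]]
```

```bash
python3 -m crank '[{"finger_gap":0.085, "pos":[-0.0265, -0.005, 0.03]}, {"finger_gap":0.085, "pos":[-0.0265, -0.005, 0.03]}, {"finger_gap":0.085, "pos":[0, 0, 0.04]}, {"finger_gap":0.085, "pos":[0, 0, 0.04]}, {"finger_gap":0.085, "pos":[0, 0, 0.03]}, {"finger_gap":0.085}, {"finger_gap":0.085}]'
python3 - <<'E'
from workcell import snapshot
from h import *
a=np.load("scene.npz"); print("tin",ray(a,[(123,296)],.037),"cloche",ray(a,[(238,285)],.01))
s=snapshot("side"); np.savez("s2.npz",**s)
E
```

```text
time: 3.1
tcp_pos: [0.5722, -0.1949, 0.0297]
tcp_rot: [[-0.967, 0.256, 0.0], [0.256, 0.967, 0.001], [0.0, 0.001, -1.0]]
contact_force: [0.4, -0.9, 1.1]
width: 0.0847
finger_force: 0.0
tin [[ 0.75433022 -0.24279794  0.037     ]] cloche [[0.77559509 0.0081612  0.01      ]]
```

```bash
python3 -m crank '[{"finger_gap":0.085, "pos":[0, 0, 0.02]}, {"finger_gap":0.07, "pos":[0, 0.001, 0]}, {"finger_gap":0.055}, {"finger_gap":0.055}, {"finger_gap":0.055}, {"finger_gap":0.055}]' 20; python3 -m crank '[{"finger_gap":0.055, "pos":[0, 0, -0.03]}, {"finger_gap":0.055, "pos":[0, 0, -0.04]}, {"finger_gap":0.055, "pos":[0, 0, -0.04]}, {"finger_gap":0.055, "pos":[0, 0, -0.01]}, {"finger_gap":0.055}]'
python3 - <<'E'
from workcell import snapshot
from h import *
s=snapshot("side"); np.savez("s3.npz",**s); w=snapshot("wrist"); np.savez("w3.npz",**w)
u=proj(s,[(0.53,-0.18,.1)])[0].astype(int); print(u)
x,y=max(u[0]-75,0),max(u[1]-75,0)
A=cv2.resize(s["image"][y:y+150,x:x+150],(600,600)); cv2.imwrite("pics/s3.png",A[...,::-1])
E
```

```text
time: 3.75
tcp_pos: [0.5734, -0.1956, 0.0112]
tcp_rot: [[-0.966, 0.258, 0.003], [0.258, 0.966, 0.0], [-0.003, 0.001, -1.0]]
contact_force: [-1.4, 1.5, 6.6]
width: 0.0599
finger_force: 23.1
time: 4.25
tcp_pos: [0.573, -0.1966, 0.1312]
tcp_rot: [[-0.966, 0.259, 0.004], [0.259, 0.966, -0.001], [-0.004, -0.0, -1.0]]
contact_force: [0.4, -0.1, -2.7]
width: 0.0597
finger_force: 23.3
[310 145]
```

View pics/s3.png

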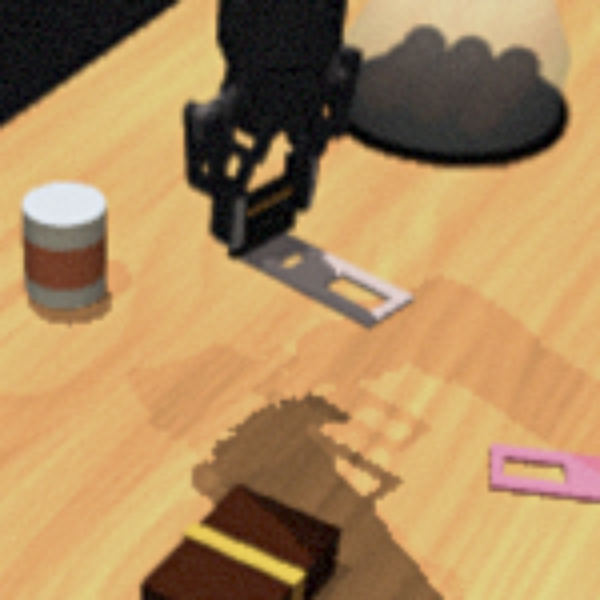

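The badge is held by the panel's edges and looks level, with its toe at about (390,310) in the crop. Next I'll work out the hook pose. The idea is to put the toe rim under the +x end of the head and raise the panel, which turns the toe down in the grip.

```bash
cat >> h.py <<'E'
O=np.array([.5180,.1717]); EX=np.array([.9796,-.2011]); EY=np.array([.2011,.9796])
def blk(p): p=np.asarray(p); d=p[...,:2]-O; return np.c_[d@EX,d@EY]*1000
def state():
    from workcell import robot
    s=robot.sense(); p=s["tcp_pos"]; R=s["tcp_rot"]
    f=s["contact_force"]
    return "blk xy",np.round(blk(p)[0],1),"z",round(p[2]*1000,1),"yaw err",round(np.degrees(np.arctan2(R[1,1],R[0,1]))-78.4,2),"F",np.round([f[:2]@EX,f[:2]@EY,f[2]],1),"w",round(s["width"],4)
def togo(x,y,z):
    "tool-axes shift to reach block-frame (mm) TCP, z world mm"
    from workcell import robot
    s=robot.sense(); g=np.r_[O+(x*EX+y*EY)/1000,z/1000]
    return np.round(s["tcp_rot"].T@(g-s["tcp_pos"]),4)
E
python3 - <<'E'
from h import *
a=np.load("scene.npz"); j=ray(a,[(325,247)],.04); print("jar",j,blk(j)); print(*state(),togo(160,0,131))
E
```

```text
jar [[0.74944072 0.2236462  0.04      ]] [[216.27295305  97.42922891]]
blk xy [ 125.3 -348.6] z 127.6 yaw err -3.4 F [-0.3  0.6 -2.1] w 0.06 [-0.0139  0.3501 -0.0033]
```

```bash
python3 -m crank '[{"finger_gap":0.055, "pos":[-0.002, 0.0435, -0.002], "twist":-0.4}, {"finger_gap":0.055, "pos":[-0.002, 0.0435, 0], "twist":-0.4}, {"finger_gap":0.055, "pos":[-0.002, 0.0435, 0], "twist":-0.4}, {"finger_gap":0.055, "pos":[-0.002, 0.0435, 0], "twist":-0.4}, {"finger_gap":0.055, "pos":[-0.002, 0.0435, 0], "twist":-0.4}, {"finger_gap":0.055, "pos":[-0.002, 0.0435, 0], "twist":-0.4}, {"finger_gap":0.055, "pos":[-0.002, 0.0435, 0], "twist":-0.5}, {"finger_gap":0.055, "pos":[-0.002, 0.0435, 0], "twist":-0.5}]'; python3 -m crank '[{"finger_gap":0.055}, {"finger_gap":0.055}, {"finger_gap":0.055}]' >/dev/null; python3 -c "
from h import *
print(*state(),togo(160,0,60))"
```

```text
time: 5.15
tcp_pos: [0.6675, 0.1404, 0.1277]
tcp_rot: [[-0.98, 0.201, -0.006], [0.201, 0.98, -0.001], [0.005, -0.002, -1.0]]
contact_force: [1.0, -1.1, -2.6]
width: 0.0595
finger_force: 23.3
blk xy [153.9  -4.1] z 129.0 yaw err -0.1 F [ 0.5 -0.9 -1.9] w 0.0596 [-0.0063  0.0043  0.0689]
```

```bash
python3 -m crank '[{"finger_gap":0.055, "pos":[-0.006, 0.004, 0.034]}, {"finger_gap":0.055, "pos":[0, 0, 0.035]}, {"finger_gap":0.055}, {"finger_gap":0.055}]' >/dev/null; python3 - <<'E'
from workcell import snapshot
from h import *
print(*state())
s=snapshot("wrist"); np.savez("w4.npz",**s); b=snapshot("side"); np.savez("s4.npz",**b)
A=np.hstack([cv2.resize(s["image"],(400,300)),cv2.resize(b["image"][150:315,150:370],(400,300))])
cv2.imwrite("pics/p4.png",A[...,::-1])
E
```

```text
blk xy [160.2   0. ] z 61.6 yaw err -0.14 F [ 0.4  0.5 -1.5] w 0.0596
```

View pics/p4.png

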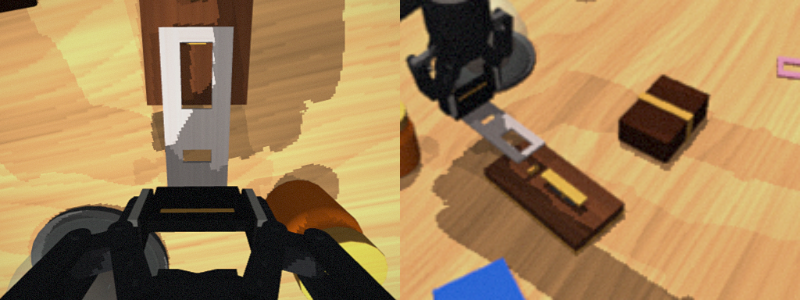

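```bash
cat >> h.py <<'E'
def wedges(s,show=True):
    "transitions of grey plate along its centre line in the wrist image (averaged over columns)"
    im=cv2.GaussianBlur(s["image"],(3,3),0).astype(int); r,g,b=im[...,0],im[...,1],im[...,2]
    gray=(abs(r-b)<0.22*r)&(r>45)
    f=gray[:, 246:260].mean(1)   # centre strip
    f[238:]=0
    e=[i+ (0.5-f[i])/(f[i+1]-f[i]) for i in range(237) if (f[i]-.5)*(f[i+1]-.5)<0]
    return np.array(e),gray
E
python3 - <<'E'
from h import *
s=dict(np.load("w4.npz")); e,g=wedges(s); print(np.round(e,1))
print([ (y,np.flatnonzero(g[y,150:350])[[0,-1]]+150) for y in (40,130,190)])
zt=.0616-.0112+.004
for z in (zt,zt-.004): print(z,np.round(blk(ray(s,[(252,q) for q in e],z)),1).tolist())
E
```

```text
[ 33.5  53.5 138.5 190.5 206.5]
[(40, array([203, 298])), (130, array([208, 294])), (190, array([212, 291]))]
0.054400000000000004 [[50.7, 1.1], [59.1, 1.1], [98.7, 0.9], [126.8, 0.8], [136.1, 0.8]]
0.0504 [[50.0, 1.1], [58.6, 1.1], [99.3, 0.9], [128.1, 0.8], [137.7, 0.8]]
```

```bash
python3 -m crank '[{"finger_gap":0.055, "pos":[0, 0, 0.012]}, {"finger_gap":0.055, "pos":[0, 0, 0.012]}, {"finger_gap":0.055}, {"finger_gap":0.055}]' >/dev/null; python3 -c "
from h import *
print(*state(),togo(134.5,0,37))"
```

```text
blk xy [160.    2.2] z 37.5 yaw err 0.01 F [-0.1  0.3 -1.8] w 0.06 [ 0.0255 -0.0022  0.0006]
```

```bash
python3 -m crank '[{"finger_gap":0.055, "pos":[0.009, -0.001, 0]}, {"finger_gap":0.055, "pos":[0.009, 0, 0]}, {"finger_gap":0.055, "pos":[0.007, 0, 0]}, {"finger_gap":0.055}, {"finger_gap":0.055}]' >/dev/null; python3 - <<'E'
from workcell import snapshot
from h import *
for i in range(3): print(*state())
s=snapshot("wrist"); e,g=wedges(s); print(e); zt=.0373-.0112+.004
print(np.round(blk(ray(s,[(252,q) for q in e],zt)),1).tolist())
E
```

```text
blk xy [135.8   1.6] z 38.7 yaw err 0.03 F [ 0.7  0.6 -2.1] w 0.0593
blk xy [135.8   1.6] z 38.7 yaw err 0.03 F [ 0.7  0.6 -2.1] w 0.0593
blk xy [135.8   1.6] z 38.7 yaw err 0.03 F [ 0.7  0.6 -2.1] w 0.0593
[ 45.5    54.125 138.5   190.5   206.5  ]
[[31.0, 2.4], [34.7, 2.4], [74.4, 2.4], [102.7, 2.3], [112.1, 2.3]]
```

```bash
python3 -m crank '[{"finger_gap":0.055, "pos":[0.001, -0.001, 0]}, {"finger_gap":0.055, "pos":[0.002, 0, -0.005]}, {"finger_gap":0.055, "pos":[0.002, 0, -0.005]}, {"finger_gap":0.055, "pos":[0.0045, 0, -0.0095]}, {"finger_gap":0.055}]'; python3 - <<'E'
from workcell import snapshot
from h import *
print(*state())
s=snapshot("wrist"); e,g=wedges(s); print(e)
b=snapshot("side"); np.savez("s5.npz",**b);np.savez("w5.npz",**s)
E
```

```text
time: 7.4
tcp_pos: [0.6415, 0.1468, 0.0594]
tcp_rot: [[-0.98, 0.2, 0.001], [0.2, 0.98, 0.001], [-0.001, 0.001, -1.0]]
contact_force: [-0.2, 0.4, -3.4]
width: 0.0597
finger_force: 22.8
blk xy [126.    0.4] z 59.4 yaw err 0.04 F [-0.3  0.3 -3.4] w 0.0597
[ 71.5  76.5 149.5 198.7 215.5]
```

```bash
cat >> h.py <<'E'
from scipy.optimize import least_squares
def badge_pts(par,tcp,xs,zs):
    "badge (x,z) mm -> block-frame x, world z (mm); par=th(toe-down),dx,dz of pivot slip"
    th,dx,dz=par; c,s_=np.cos(th),np.sin(th); u=np.array(xs)-80.; v=np.array(zs)-35.2
    return tcp[0]-1.4+dx+u*c-v*s_, tcp[1]+24+dz+v*c+u*s_
def fit(s,px,xs,tcp,y=0.,zs=4.):
    zs=np.full(len(xs),zs) if np.isscalar(zs) else zs
    def res(p):
        X,Z=badge_pts(p,tcp,xs,zs)
        W=np.c_[O+(X[:,None]*EX+y*EY)/1000,Z/1000]
        return np.r_[proj(s,W)[:,1]-px,np.array(p[1:])/1.5]
    q=least_squares(res,[.2,0,0]); return q.x,q.fun
E
python3 -m crank '[{"finger_gap":0.055, "pos":[0.0055, 0, -0.009]}, {"finger_gap":0.055, "pos":[0.0065, 0, -0.0085]}, {"finger_gap":0.055, "pos":[0.007, 0, -0.008]}, {"finger_gap":0.055}, {"finger_gap":0.055}]'; python3 - <<'E'
from workcell import snapshot
from h import *
s=dict(np.load("w4.npz")); print(fit(s,[33.5,53.5,138.5,190.5,206.5],[-28,-20,20,48,58],(160.2,61.6)))
s=dict(np.load("w5.npz")); print(fit(s,[149.5,198.7,215.5],[20,48,58],(126,59.4)))
print(*state())
s=snapshot("wrist"); e,g=wedges(s); print(e)
b=snapshot("side"); np.savez("s6.npz",**b);np.savez("w6.npz",**s)
E
```

```text
time: 8.0
tcp_pos: [0.6229, 0.1509, 0.0841]
tcp_rot: [[-0.98, 0.201, 0.001], [0.201, 0.98, 0.001], [-0.0, 0.001, -1.0]]
contact_force: [0.2, 0.2, -1.5]
width: 0.0595
finger_force: 23.1
(array([ 0.00058107, -0.06262718, -0.52610729]), array([ 0.38892341, -0.56965098, -0.05978686, -0.37193083,  0.70516142,
       -0.04175145, -0.35073819]))
(array([ 0.20969016, -0.20068318, -0.38396599]), array([-0.29535754, -0.00751922,  0.39140937, -0.13378879, -0.25597732]))
blk xy [107.    0.7] z 84.1 yaw err 0.02 F [ 0.1  0.2 -1.5] w 0.0595
[107.5   110.5   168.875 213.5   231.5  ]
```

```bash
python3 - <<'E'
from h import *
s=dict(np.load("w6.npz")); p,r=fit(s,[168.9,213.5,231.5],[20,48,58],(107,84.1)); print(p,r)
print(badge_pts(p,(107,84.1),[-28,-28,-20,-20],[0,4,0,4]))
E
```

```text
[0.4943457  0.00775242 0.09792147] [-0.06991764  0.64649638 -0.58324249  0.00516828  0.06528098]
(array([27.23842755, 25.34060443, 34.28066225, 32.38283912]), array([25.97086437, 29.49198172, 29.76651063, 33.28762797]))
```

```bash
python3 -m crank '[{"finger_gap":0.055, "pos":[-0.006, 0, 0]}, {"finger_gap":0.055, "pos":[-0.006, 0, 0]}, {"finger_gap":0.055, "pos":[0, 0, -0.03]}, {"finger_gap":0.055, "pos":[0.02, 0, -0.01]}, {"finger_gap":0.055, "pos":[0.04, 0, 0]}, {"finger_gap":0.055, "pos":[0.038, -0.001, 0]}, {"finger_gap":0.055}, {"finger_gap":0.055}]'; python3 - <<'E'
from workcell import snapshot
from h import *
print(*state())
s=snapshot("wrist"); e,g=wedges(s); print(e)
np.savez("w7.npz",**s)
print([ (y,np.flatnonzero(g[y,150:350])[[0,-1]]+150) for y in (120,150,190)])
cv2.imwrite("pics/w7.png",s["image"][...,::-1])
print(togo(20,0,100))
E
```

```text
time: 8.9
tcp_pos: [0.5384, 0.167, 0.1234]
tcp_rot: [[-0.98, 0.2, 0.0], [0.2, 0.98, 0.0], [-0.0, 0.0, -1.0]]
contact_force: [0.2, -0.2, -1.8]
width: 0.0594
finger_force: 23.1
blk xy [20.9 -0.5] z 123.4 yaw err 0.05 F [ 0.3 -0.2 -1.8] w 0.0594
[ 97.125      111.36363636 169.5        214.5        231.5       ]
[(120, array([217, 285])), (150, array([216, 286])), (190, array([216, 287]))]
[0.0025 0.0007 0.0238]
```

View pics/w7.png

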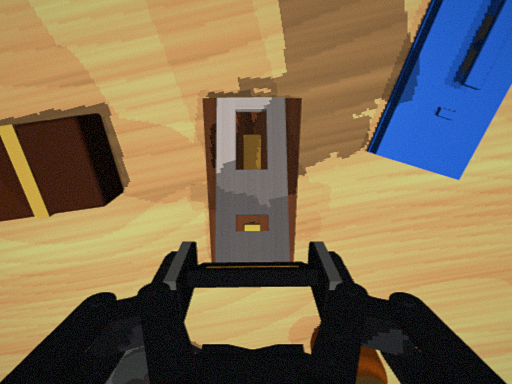

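The badge is tilted in the grip. Through its eye I can see the brass bar at (253,150), with the bar's -x end near row 134, and through the slot I can see the rib at (252,227).

```bash
python3 - <<'E'
from h import *
s=dict(np.load("w7.npz")); p,r=fit(s,[97.1,111.4,169.5,214.5,231.5],[-28,-20,20,48,58],(20.9,123.4)); print(p,r)
print(np.round(badge_pts(p,(0,0),[-28,-20,-20,20],[0,0,4,0]),1))
im=s["image"].astype(int); r_,g_,b_=im[...,0],im[...,1],im[...,2]
m=(r_-b_>50)&(g_>75)&(r_>100); m[:, :236]=0; m[:,270:]=0
for a,b in((112,168),(220,234)):
    ys,xs=np.nonzero(m[a:b]); print(ys.min()+a,ys.max()+a,xs.min(),xs.max(),np.bincount(ys)[:].tolist())
print("bar -x end",blk(ray(s,[(252,y) for y in(132,133,134,135)],.037)).tolist())
E
```

```text
[ 0.51264934 -0.10453667 -0.16019852] [ 1.26434279 -1.60401252  0.25269914  0.21088421 -0.0888042  -0.06969112
 -0.10679901]
[[-78.4 -71.4 -73.3 -36.5]
 [-59.8 -55.9 -52.4 -36.3]]
135 167 244 260 [0, 0, 0, 0, 0, 0, 0, 0, 0, 0, 0, 0, 0, 0, 0, 0, 0, 0, 0, 0, 0, 0, 0, 16, 17, 16, 16, 17, 17, 16, 17, 17, 17, 17, 16, 17, 17, 17, 15, 17, 17, 16, 16, 16, 17, 17, 16, 17, 16, 17, 15, 17, 17, 17, 16, 17]
225 230 244 260 [0, 0, 0, 0, 0, 17, 17, 17, 17, 17, 17]
bar -x end [[-34.08784539485846, 0.23202371434546948], [-33.32026029975323, 0.23166417514066265], [-32.5509984360502, 0.23130384493906356], [-31.780054234778984, 0.23094272111390282]]
```

```bash
python3 -m crank '[{"finger_gap":0.055, "pos":[0.001, 0.0005, 0.02]}, {"finger_gap":0.055, "pos":[0, 0, 0.015]}, {"finger_gap":0.055, "pos":[0, 0, 0.0065]}, {"finger_gap":0.055}, {"finger_gap":0.055}]' >/dev/null; python3 - <<'E'
from workcell import snapshot
from h import *
print(*state())
s=snapshot("wrist"); e,g=wedges(s); print(e);np.savez("w8.npz",**s)
print(*state())
E
```

```text
blk xy [21.6 -0.4] z 82.4 yaw err -0.04 F [ 1.  -0.6 -2.1] w 0.0595
[ 97.46153846 110.5        169.5        214.125      231.5       ]
blk xy [21.6 -0.1] z 82.7 yaw err -0.03 F [-0.3 -0.  -2.1] w 0.0594
```

```bash
python3 -m crank '[{"finger_gap":0.055, "pos":[-0.009, 0, 0.001]}, {"finger_gap":0.055, "pos":[-0.01, 0, 0]}, {"finger_gap":0.055, "pos":[-0.01, 0, 0]}, {"finger_gap":0.055, "pos":[-0.01, 0, 0]}, {"finger_gap":0.055}]' ; python3 - <<'E'
from workcell import snapshot
from h import *
print(*state())
s=snapshot("wrist"); e,g=wedges(s); print(e)
print(*state())
E
```

```text
time: 10.0
tcp_pos: [0.5781, 0.1583, 0.081]
tcp_rot: [[-0.979, 0.203, 0.002], [0.203, 0.979, -0.001], [-0.002, -0.001, -1.0]]
contact_force: [0.2, 0.9, -2.5]
width: 0.0596
finger_force: 23.1
blk xy [61.6 -1.1] z 81.0 yaw err -0.09 F [ 0.   0.9 -2.5] w 0.0596
[169.5        214.5        231.46153846]
blk xy [60.3 -0.8] z 80.8 yaw err -0.06 F [-0.8  0.6 -2.5] w 0.0594
```

```bash
python3 -m crank '[{"finger_gap":0.055, "pos":[-0.002, 0.001, 0]}, {"finger_gap":0.055, "pos":[-0.002, 0, 0]}, {"finger_gap":0.055}]'; python3 -c "
from h import *
print(*state())"; python3 -m crank '[{"finger_gap":0.055, "pos":[-0.001, 0, 0]}, {"finger_gap":0.055, "pos":[-0.001, 0, 0]}, {"finger_gap":0.055}]'; python3 -c "
from h import *
print(*state())"
```

```text
time: 10.35
tcp_pos: [0.58, 0.1599, 0.0808]
tcp_rot: [[-0.98, 0.201, -0.0], [0.201, 0.98, 0.0], [0.0, 0.0, -1.0]]
contact_force: [0.1, 0.0, -2.7]
width: 0.0597
finger_force: 23.1
blk xy [63.1  0.9] z 80.8 yaw err 0.03 F [ 0.1  0.1 -2.7] w 0.0597
time: 10.65
tcp_pos: [0.5821, 0.1592, 0.0809]
tcp_rot: [[-0.98, 0.201, 0.0], [0.201, 0.98, -0.0], [-0.0, 0.0, -1.0]]
contact_force: [0.2, -0.5, -2.5]
width: 0.0598
finger_force: 23.1
blk xy [65.3  0.7] z 80.9 yaw err -0.0 F [ 0.3 -0.4 -2.5] w 0.0598
```

```bash
for i in 1 2; do python3 -m crank '[{"finger_gap":0.055, "pos":[-0.0005, 0, 0]}, {"finger_gap":0.055, "pos":[-0.0005, 0, 0]}, {"finger_gap":0.055}]' >/dev/null; python3 -c "
from h import *
print(*state())";done;  python3 - <<'E'
from workcell import snapshot
from h import *
s=snapshot("wrist"); e,g=wedges(s); print(e)
print(*state())
E
```

```text
blk xy [66.2  0.7] z 80.8 yaw err 0.0 F [-0.2 -0.6 -1.5] w 0.0594
blk xy [67.3  0.7] z 80.8 yaw err 0.0 F [-0.8  0.1 -1. ] w 0.0594
[169.5        214.5        231.46153846]
blk xy [67.2  0.7] z 80.8 yaw err 0.0 F [ 0.2 -0.1 -1.1] w 0.0596
```

```bash
for i in 1 2; do python3 -m crank '[{"finger_gap":0.055, "pos":[-0.0005, 0, 0]}, {"finger_gap":0.055, "pos":[-0.0005, 0, 0]}, {"finger_gap":0.055}]' >/dev/null; python3 -c "
from h import *
print(*state())";done;  python3 - <<'E'
from workcell import snapshot
from h import *
s=snapshot("wrist"); e,g=wedges(s); print(e); np.savez("w9.npz",**s)
s=snapshot("side"); np.savez("s9.npz",**s)
print(*state())
E
```

```text
blk xy [68.2  0.7] z 80.8 yaw err 0.0 F [-1.2 -0.1 -2.2] w 0.0595
blk xy [68.7  0.7] z 80.6 yaw err 0.01 F [-0.8 -0.3 -1.8] w 0.0597
[168.58333333 214.5        230.63636364]
blk xy [68.8  0.7] z 80.6 yaw err 0.01 F [-0.9 -0.3 -2. ] w 0.0597
```

```bash
python3 -m crank '[{"finger_gap":0.055, "pos":[-0.002, 0, 0.002]}, {"finger_gap":0.055, "pos":[-0.002, 0, 0.002]}, {"finger_gap":0.055, "pos":[-0.002, 0, 0.002]}, {"finger_gap":0.055, "pos":[-0.0018, 0, 0.0022]}, {"finger_gap":0.055}]' >/dev/null; python3 - <<'E'
from workcell import snapshot
from h import *
print(*state())
s=snapshot("wrist"); e,g=wedges(s); print(e); np.savez("w10.npz",**s)
E
```

```text
blk xy [76.7  0.6] z 72.0 yaw err -0.0 F [-2.9  0.2 -0.7] w 0.0595
[161.5        208.36363636 224.5       ]
```

```bash
python3 -c "
from h import *
for f,e,t in (('w9',[168.6,214.5,230.6],(68.7,80.6)),('w10',[161.5,208.4,224.5],(76.7,72.0))):
    p,r=fit(dict(np.load(f+'.npz')),e,[20,48,58],t); print(p,r[:3],np.round(badge_pts(p,t,[-28,-20,-20,20],[0,0,4,0]),1).tolist())"
python3 -m crank '[{"finger_gap":0.055, "pos":[-0.002, 0, 0.002]}, {"finger_gap":0.055, "pos":[-0.002, 0, 0.0022]}, {"finger_gap":0.055, "pos":[-0.0015, 0, 0.0022]}, {"finger_gap":0.055, "pos":[-0.001, 0, 0.002]}, {"finger_gap":0.055}]' >/dev/null; python3 - <<'E'
from workcell import snapshot
from h import *
print(*state()); t=(float(str(state()[1][0])),state()[3])
s=snapshot("wrist"); e,g=wedges(s); print(e); np.savez("w11.npz",**s)
p,r=fit(s,e[-3:],[20,48,58],t); print(p,r[:3],np.round(badge_pts(p,t,[-28,-20,-20,20],[0,0,4,0]),1).tolist())
E
```

```text
[0.49161763 0.09930839 0.07160132] [ 0.1435728  -0.42291463  0.24940422] [[-11.2, -4.1, -6.0, 31.1], [22.7, 26.4, 30.0, 45.3]]
[ 0.39410534 -0.21266627 -0.34778481] [-0.19553883 -0.2948254   0.56847612] [[-11.1, -3.7, -5.3, 33.2], [21.7, 24.8, 28.4, 40.1]]
blk xy [83.6  0.6] z 63.9 yaw err -0.01 F [-3.3  0.7 -1.4] w 0.0595
[153.7 202.5 218.5]
[ 0.27677274 -0.15418502 -0.36391966] [-0.19303287 -0.43879867  0.70342657] [[-12.2, -4.5, -5.6, 33.9], [24.2, 26.4, 30.2, 37.3]]
```

```bash
python3 -m crank '[{"finger_gap":0.055, "pos":[-0.0013, 0, 0.0024]}, {"finger_gap":0.055, "pos":[-0.0013, 0, 0.0024]}, {"finger_gap":0.055, "pos":[-0.0012, 0, 0.0024]}, {"finger_gap":0.055, "pos":[-0.0012, 0, 0.0024]}, {"finger_gap":0.055}]' >/dev/null; python3 - <<'E'
from workcell import snapshot
from h import *
print(*state()); t=(float(str(state()[1][0])),state()[3])
s=snapshot("wrist"); e,g=wedges(s); print(e); np.savez("w12.npz",**s)
p,r=fit(s,e[-3:],[20,48,58],t); print(p,r[:3],np.round(badge_pts(p,t,[-28,-20,-20,20],[0,0,4,0]),1).tolist())
E
```

```text
blk xy [88.8  0.7] z 54.3 yaw err -0.01 F [-2.   1.  -2.3] w 0.0595
[147.53846154 197.5        213.5       ]
[ 0.17491264 -0.16223072 -0.50185979] [-0.32854277 -0.38852966  0.81286045] [[-13.0, -5.1, -5.8, 34.3], [24.3, 25.7, 29.7, 32.7]]
```

```bash
python3 -m crank '[{"finger_gap":0.055, "pos":[-0.0012, 0, 0.0024]}, {"finger_gap":0.055, "pos":[-0.0012, 0, 0.0024]}, {"finger_gap":0.055, "pos":[-0.0012, 0, 0.0024]}, {"finger_gap":0.055, "pos":[-0.0011, 0, 0.0024]}, {"finger_gap":0.055}]' >/dev/null; python3 - <<'E'
from workcell import snapshot
from h import *
print(*state()); t=(float(str(state()[1][0])),state()[3])
s=snapshot("wrist"); e,g=wedges(s); print(e); np.savez("w13.npz",**s)
p,r=fit(s,e[-3:],[20,48,58],t); print(p,r[:3],np.round(badge_pts(p,t,[-28,-20,-20,20],[0,0,4,0]),1).tolist())
E
```

```text
blk xy [93.5  0.7] z 44.8 yaw err -0.01 F [-2.5 -0.  -0.7] w 0.0591
[142.5        192.77777778 208.5       ]
[ 0.0764357  -0.22079923 -1.01026023] [-0.81613508 -0.20215147  1.20552785] [[-13.1, -5.1, -5.4, 34.7], [24.4, 25.1, 29.0, 28.1]]
```

```bash
python3 -m crank '[{"finger_gap":0.055, "pos":[-0.0009, 0, 0.0023]}, {"finger_gap":0.055, "pos":[-0.0009, 0, 0.0023]}, {"finger_gap":0.055, "pos":[-0.0008, 0, 0.0022]}, {"finger_gap":0.055, "pos":[-0.0008, 0, 0.0022]}, {"finger_gap":0.055}]' >/dev/null; python3 - <<'E'
from workcell import snapshot
from h import *
print(*state()); t=(float(str(state()[1][0])),state()[3])
s=snapshot("wrist"); e,g=wedges(s); print(e); np.savez("w14.npz",**s)
p,r=fit(s,e[-3:],[20,48,58],t); print(p,r[:3],np.round(badge_pts(p,t,[-28,-20,-20,20,58],[0,0,4,0,0]),1).tolist())
E
```

```text
blk xy [97.9  0.7] z 36.9 yaw err -0.01 F [-0.7 -1.3  3.5] w 0.0597
[135.5        188.5        203.5        235.63636364]
[ 0.82312411 -8.06189581 -6.96500293] [-8.65853263 14.13242069 -3.16644054] [[40.8, 46.3, 43.3, 73.5, 99.3], [-49.2, -43.3, -40.6, -14.0, 13.9]]
```

```bash
python3 - <<'E'
from h import *
s=dict(np.load("w14.npz")); t=(97.9,36.9)
p,r=fit(s,[135.5,188.5,203.5],[20,48,58],t); print(p,r[:3],np.round(badge_pts(p,t,[-28,-20,-20,20,58],[0,0,4,0,0]),1).tolist())
A=cv2.resize(s["image"][20:245,150:350],(600,600*225//200)[0:2] if 0 else (533,600),interpolation=cv2.INTER_CUBIC); cv2.imwrite("pics/w14.png",A[...,::-1])
E
```

```text
[-0.12469914  0.66054395 -0.15653712] [-0.16722691 -0.82116123  0.8935501 ] [[-14.4, -6.4, -5.9, 33.2, 71.0], [39.2, 38.3, 42.2, 33.3, 28.6]]
```

View pics/w14.png

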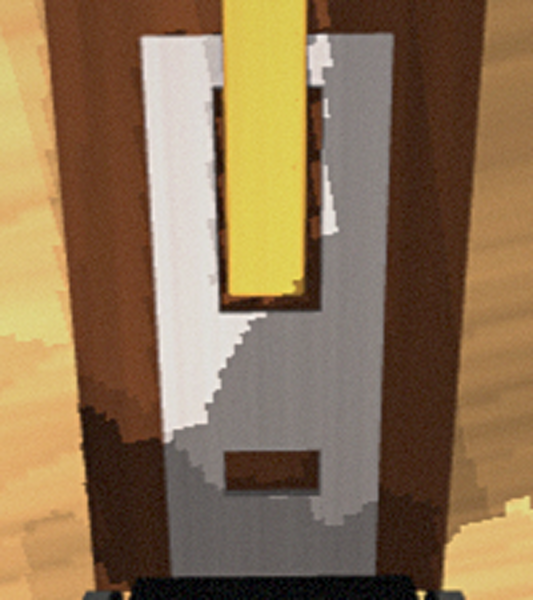

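```bash
python3 - <<'E'
from h import *
s=dict(np.load("w14.npz")); t=(97.9,36.9)
p,r=fit(s,[33.1,53,135.5,188.5,203.5],[-28,-20,20,48,58],t); print(p,r,np.round(badge_pts(p,t,[-28,-20,-20,20,58],[0,0,4,0,0]),1).tolist())
E
```

```text
[ 0.03019992 -1.79588927 -1.54130498] [ 0.38860337 -0.95990005  0.67014544 -0.81526619  1.31563941 -1.19725951
 -1.02753665] [[-12.2, -4.2, -4.3, 35.8, 73.8], [20.9, 21.2, 25.2, 22.4, 23.5]]
```

```bash
python3 -m crank '[{"finger_gap":0.055, "pos":[0.002, -0.0005, 0]}, {"finger_gap":0.055, "pos":[0.003, 0, 0]}, {"finger_gap":0.055, "pos":[0.003, 0, 0]}, {"finger_gap":0.055, "pos":[0.003, 0, 0]}, {"finger_gap":0.055, "pos":[0.002, 0, 0]}, {"finger_gap":0.055}]' >/dev/null; python3 - <<'E'
from workcell import snapshot
from h import *
print(*state()); t=(float(str(state()[1][0])),state()[3])
s=snapshot("wrist"); e,g=wedges(s); print(e); np.savez("w15.npz",**s)
im=s["image"].astype(int); print([(y,im[y,252].tolist()) for y in range(184,212,2)])
f=g[:,232:240].mean(1); print([i for i in range(235) if (f[i]-.5)*(f[i+1]-.5)<0])
print(blk(ray(s,[(252,y) for y in e[-3:]],.027)).round(1).tolist())
E
```

```text
blk xy [80.7  0. ] z 34.7 yaw err 0.03 F [-0.2  0.4 -2.4] w 0.0593
[166.5 188.5 205.5 236.5]
[(184, [131, 124, 121]), (186, [129, 120, 122]), (188, [133, 126, 126]), (190, [70, 38, 28]), (192, [63, 38, 25]), (194, [90, 68, 31]), (196, [158, 116, 46]), (198, [159, 116, 50]), (200, [159, 118, 49]), (202, [166, 127, 58]), (204, [128, 95, 40]), (206, [83, 80, 80]), (208, [103, 98, 95]), (210, [98, 93, 92])]
[188, 203]
[[46.3, 0.7], [56.2, 0.7], [75.3, 0.7]]
```

```bash
python3 -m crank '[{"finger_gap":0.055, "pos":[-0.0013, 0, 0]}, {"finger_gap":0.055, "pos":[0, 0, 0.001]}, {"finger_gap":0.055, "pos":[0, 0, 0.001]}, {"finger_gap":0.055}]' >/dev/null; python3 - <<'E'
from workcell import snapshot
from h import *
print(*state())
s=snapshot("wrist"); e,g=wedges(s); print(e)
print(blk(ray(s,[(252,y) for y in e[-3:]],.026)).round(1).tolist())
im=s["image"].astype(int); print([(y,(im[y,252,0]-im[y,252,2]),im[y,252,0]) for y in range(186,212,1)])
E
```

```text
blk xy [83.5  0.1] z 33.3 yaw err 0.02 F [-1.2  0.1  0. ] w 0.0593
[161.5 188.5 203.5 235.5]
[[48.9, 0.9], [57.6, 0.8], [77.3, 0.8]]
[(186, np.int64(10), np.int64(130)), (187, np.int64(7), np.int64(132)), (188, np.int64(5), np.int64(133)), (189, np.int64(42), np.int64(83)), (190, np.int64(63), np.int64(89)), (191, np.int64(111), np.int64(162)), (192, np.int64(111), np.int64(156)), (193, np.int64(111), np.int64(161)), (194, np.int64(113), np.int64(160)), (195, np.int64(111), np.int64(158)), (196, np.int64(110), np.int64(161)), (197, np.int64(112), np.int64(158)), (198, np.int64(120), np.int64(162)), (199, np.int64(118), np.int64(167)), (200, np.int64(116), np.int64(168)), (201, np.int64(70), np.int64(102)), (202, np.int64(48), np.int64(65)), (203, np.int64(28), np.int64(59)), (204, np.int64(7), np.int64(72)), (205, np.int64(5), np.int64(70)), (206, np.int64(12), np.int64(126)), (207, np.int64(12), np.int64(126)), (208, np.int64(9), np.int64(98)), (209, np.int64(7), np.int64(98)), (210, np.int64(5), np.int64(98)), (211, np.int64(7), np.int64(97))]
```

```bash
python3 -m crank '[{"finger_gap":0.055, "pos":[0.0003, 0, 0.001]}, {"finger_gap":0.055, "pos":[0, 0, 0.001]}, {"finger_gap":0.055}]' >/dev/null; python3 - <<'E'
from workcell import snapshot
from h import *
print(*state())
s=snapshot("wrist"); e,g=wedges(s); print(e)
im=s["image"].astype(int); print([(y,int(im[y,252,0]-im[y,252,2])) for y in range(186,208,1)])
t=(state()[1][0],state()[3])
p,r=fit(s,e[-4:-1],[20,48,58],t); print(p,np.round(badge_pts(p,t,[-28,-20,20,58,90],[0]*5),1).tolist())
E
```

```text
blk xy [84.8  0.3] z 32.4 yaw err -0.0 F [-1.6 -0.2  2.9] w 0.0594
[159.5        187.5        202.77777778 235.5       ]
[(186, 6), (187, 6), (188, 29), (189, 98), (190, 111), (191, 110), (192, 114), (193, 112), (194, 112), (195, 112), (196, 114), (197, 116), (198, 117), (199, 82), (200, 44), (201, 47), (202, 32), (203, 8), (204, 7), (205, 3), (206, 8), (207, 7)]
[  0.5119217  -10.38581152  -9.92677925] [[-3.9, 3.1, 37.9, 71.1, 99.0], [-37.1, -33.2, -13.6, 5.0, 20.7]]
```

```bash
python3 -m crank '[{"finger_gap":0.055, "pos":[0.001, 0, 0]}, {"finger_gap":0.055, "pos":[0.0007, 0, 0]}, {"finger_gap":0.055}, {"finger_gap":0.055}]' >/dev/null; python3 - <<'E'
from workcell import snapshot
from h import *
print(*state())
s=snapshot("wrist"); e,g=wedges(s); print(e); np.savez("w16.npz",**s)
im=s["image"].astype(int); print([(y,int(im[y,252,0]-im[y,252,2])) for y in range(186,208,1)])
E
```

```text
blk xy [84.2  0.2] z 32.6 yaw err -0.02 F [ 1.9 -0.4  0.9] w 0.0595
[160.5   187.875 203.3   235.5  ]
[(186, 10), (187, 9), (188, 17), (189, 52), (190, 97), (191, 117), (192, 111), (193, 108), (194, 114), (195, 110), (196, 111), (197, 114), (198, 113), (199, 121), (200, 85), (201, 53), (202, 43), (203, 11), (204, 2), (205, 6), (206, 7), (207, 7)]
```

```bash
python3 -m crank '[{"finger_gap":0.065}, {"finger_gap":0.07}, {"finger_gap":0.085}, {"finger_gap":0.085}, {"finger_gap":0.085}, {"finger_gap":0.085}]'; python3 - <<'E'
from workcell import snapshot
from h import *
s=snapshot("wrist"); e,g=wedges(s); print(e); np.savez("w17.npz",**s)
im=s["image"].astype(int); print([(y,int(im[y,252,0]-im[y,252,2])) for y in range(180,212,1)])
A=s["image"]; b=snapshot("side"); np.savez("s17.npz",**b)
A=np.hstack([cv2.resize(s["image"],(400,300)),cv2.resize(b["image"][190:290,185:318],(400,300))])
cv2.imwrite("pics/p17.png",A[...,::-1])
E
```

```text
time: 17.25
tcp_pos: [0.5991, 0.1552, 0.0319]
tcp_rot: [[-0.98, 0.201, -0.0], [0.201, 0.98, -0.0], [0.0, -0.0, -1.0]]
contact_force: [-1.4, 0.4, 0.3]
width: 0.0852
finger_force: 0.0
[163.5 190.5 205.5]
[(180, 9), (181, 9), (182, 11), (183, 10), (184, 10), (185, 11), (186, 11), (187, 10), (188, 10), (189, 8), (190, 6), (191, 41), (192, 59), (193, 111), (194, 108), (195, 105), (196, 115), (197, 112), (198, 109), (199, 113), (200, 116), (201, 106), (202, 115), (203, 76), (204, 35), (205, 12), (206, -1), (207, 8), (208, 11), (209, 11), (210, 4), (211, 9)]
```

View pics/p17.png

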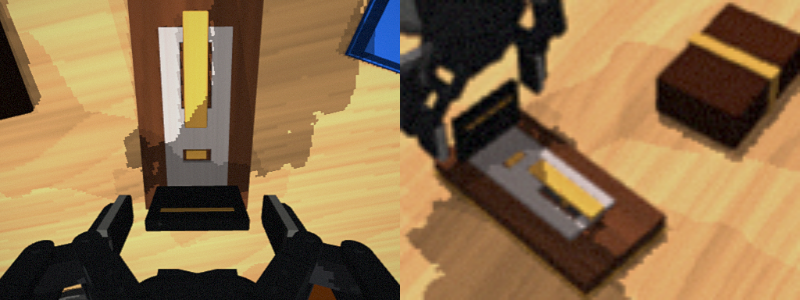

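The picture shows the badge lying on the block, with the bar over its eye and the rib inside its slot (rows 193–203 within 190–205). I'll check the fit numerically and retreat upward.

```bash
python3 -m crank '[{"finger_gap":0.085, "pos":[0, 0, -0.02]}, {"finger_gap":0.085, "pos":[0, 0, -0.035]}, {"finger_gap":0.085, "pos":[0, 0, -0.04]}, {"finger_gap":0.085, "pos":[0.03, 0, -0.04]}, {"finger_gap":0.085, "pos":[0.03, 0, -0.02]}, {"finger_gap":0.085}, {"finger_gap":0.085}, {"finger_gap":0.085}]'; python3 - <<'E'
from workcell import snapshot
from h import *
s=dict(np.load("w17.npz")); im=s["image"].astype(int); r,b=im[...,0],im[...,2]
g=(abs(r-b)<.22*r)&(r>45); c=np.flatnonzero(g[10:60,215:228].mean(1)>.5)[0]+9.5
print("toe row",c, [[round(float(v),1) for v in blk(ray(s,[(252,y)],z))[:,0]] for z in (.024,) for y in (c,163.5,190.5,205.5)])
s=snapshot("wrist"); np.savez("w18.npz",**s); im=s["image"]
u=proj(s,[np.r_[O+.03*EX,.02]])[0].astype(int); print(u)
x,y=max(u[0]-80,0),max(u[1]-80,0); A=cv2.resize(im[y:y+160,x:x+160],(600,600)); 
cv2.imwrite("pics/w18.png",A[...,::-1])
E
```

```text
time: 18.15
tcp_pos: [0.5405, 0.1667, 0.1859]
tcp_rot: [[-0.979, 0.202, -0.001], [0.202, 0.979, -0.001], [0.001, -0.001, -1.0]]
contact_force: [0.9, -0.2, -0.1]
width: 0.0849
finger_force: 0.0
toe row 34.5 [[-26.5], [34.4], [49.5], [58.3]]
[252 180]
```

View pics/w18.png

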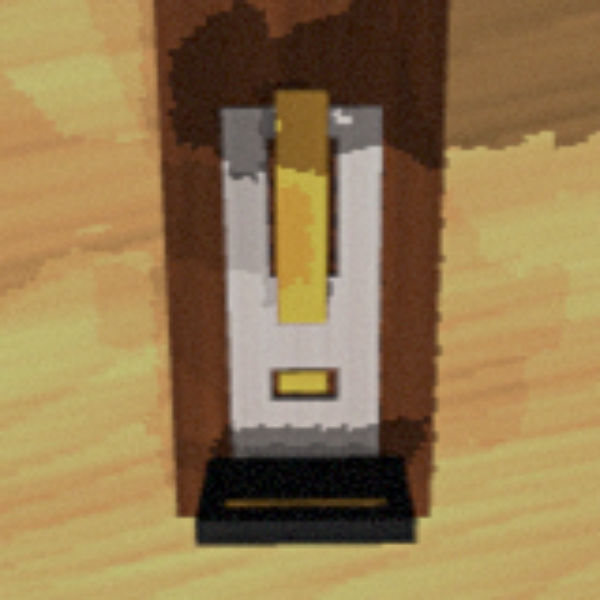

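The badge is flat: at the seated height, toe to slot measures 76.0 mm against a nominal 76. The rib sits inside the slot at (303,382) with a gap all round, the head covers the eye, and the gripper is clear, so I'm handing it in.

```bash
python3 -c "
from workcell import order
print(order.close_job())"
```

```text
the job is handed in; nothing more can be done
None
```

The badge is locked on the block: its eye is under the stud's head, its slot is over the rib, it lies flat, and the gripper is clear. I handed the job in at about 18 s; the verdict was not shown.

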